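Tip a card carrier onto its back and press it home in a cradle

ROBOT

A 6-joint arm with a two-finger parallel gripper is mounted at the origin on the work surface. World frame = base frame: x ahead of the robot, y to its left, z up, the work surface at z = 0. Lengths are in m, angles in rad, forces in N, time in s.
With the tool pointing down it reaches from about 0.35 to 0.85 m from the base axis. Payload 8.1 kg.
Tool frame: the origin (TCP) lies at the very end of the fingers, on their centre line; the grasp point (between the pads) lies 19 mm behind it; x points along the fingers, y is the direction in which the jaws open and shut, and the axes are right-handed (so a half turn about x gives the same grasp; the last joint's range is limited). The gripper opens to 93 mm and grips with 3 to 60 N. Pads are 15 mm wide; open, the fingers measure 128 mm over their backs; the gripper's body (75 mm by 188 mm) begins 65 mm behind the grasp point.
Start: joints at [-1.293, 0.13, 1.488, -0, 1.523, -0.085], TCP at [0.213, -0.561, 0.183] pointing down, gripper open.
Joint ranges: [-2.96, 2.96], [-0.89, 2.26], [0.02, 2.5], [-1.34, 4.48], [0, 2.73], [-2.66, 2.66]. Speed limits (rad/s): [2.39, 2.39, 2.79, 3.14, 3.14, 3.14].

INTERFACE

Orientations are given as a rotation vector (axis times angle).
In Python, from plant import * gives the robot as it stands. The module is installed in compiled form; this text tells all that it offers.
- The arm moves only by the tool apply_moves, never from a script. Its argument "series" is a list of rows, each an object with "jaw": the gripper's target within -1 to 1 (shut at 1, half-way at 0, fully open at -1); "linear": the shift along the tool's x, y, z normalised to -1 to 1, where 1 is 0.6 m, a list of three; "roll": the turn about the tool's x normalised to -1 to 1, where 1 is 30 degrees. A call has 1 to 20 rows; each row is the pose to reach, as a shift and turn from the pose measured when the call began, along the tool's axes at that moment; what a row does not reach only later rows make up. A row lasts 1/8 s, in which the tool goes at most 62.5 mm and 10.7 degrees, less where a joint would pass 70% of its speed; a pose out of reach is approached as far as the arm can. A call with a number of a shift or a turn outside -1 to 1 is refused whole. A call with a gripper value outside its range is refused whole. The fingers move at their own pace and stop on an object; "force" is the grip in N (left out, the last holds). Time passes only in rows, so rows that repeat a pose let the fingers close. It gives the time, the measured TCP pose, the force and the opening at its end, in the units of the state.
- read_state(): the state, without advancing time (a new reading comes with each control period).
- read_camera(name): name is "side" or "top" or "wrist"; returns a dict with "pixels" (480x640x3 uint8, blue, green, red), "intrinsics" (3x3 intrinsics, pixels), "D" ([k1, k2, p1, p2, k3] as OpenCV has them; the pictures are not rectified), "rvec" (rotation vector, rad) and "tvec" (3), from world to camera coordinates, as OpenCV has them; the wrist camera has in their place "tool_from_camera" (4x4, takes a point from camera to tool coordinates, whose origin is the TCP and whose axes are the tool frame's). Camera axes: x right, y down, z forward; pixel columns grow to the right and rows downward; lengths in m; the calibration is good to about 2 mm. A picture is of the moment at which its call begins: read the wrist's pose just before it. There is no depth.
- close_job(): hands the job in, once; it reports no verdict.
The state is a dict: "t": time; "q": joint angles; "dq": joint speeds; "joint_torque": joint torques, N m; "tool_pos": TCP position; "orientation": TCP orientation; "force": force on the tool from outside, world axes, zero at the start; "wrist_torque": the same for the moment, N m; "opening": finger opening in m.
Only numpy, scipy, OpenCV 4.12 (cv2) and the standard library are available. Lean on these libraries where they do the work, as an engineer would, in place of code of your own. Each camera call takes 0.05 s, during which the arm holds its last target. There are 200 camera calls.

TASK

Tip the standing cherrywood card carrier over onto its plain back, towards the steel cradle (push high on the side that bears the ivory-coloured resin knob), so that it lies on the tray with its knob facing up; do not lift it off the tray. Then slide it, still knob up, between the cradle's rails and press it home against the end stop with a steady 6 to 12 N on the stop (never more than 15 N) for a good second, and let go, leaving it flush against the stop. Leave the parts lying around it undisturbed.

Things in the scene. Friction and masses are not known exactly. Their poses are not given: they have to be found in the camera images.
- carrier_center (a point): centre of the card carrier, a cherrywood block 42 mm thick (its x), 58 wide (its y), 110 long (its z, up at the start; this point is 55 mm from either end), about 0.3 kg, standing on end. Its front (-x face) bears the round resin knob; its back (+x) is plain and turned within 0.2 rad towards the cradle's stop, 0.22 to 0.25 m off. Lying on its back, its x points down and its top is 42 mm above the tray floor
- carrier_knob (a point): centre of the outer face of the carrier's ivory-coloured resin knob (24 mm across, standing 15 mm out of the front face, its axis 42 mm above the carrier's foot, so that the front is plain from 56 mm above the foot upward)
- cradle: steel cradle fixed on the tray. Origin: on the tray floor, below the middle of the end stop's face; +x points into the stop, z up. Two rigid rails 20 mm high run from x = -45 mm to the stop, 64 mm apart inside, with mouth pieces flaring to about 80 mm apart at x = -65 mm. Seated, the carrier's centre is at x = -55 mm, y = 0, its long side along x, and its near 45 mm stand clear of the mouth
- stop: the cradle's rigid end stop, a steel block 16 mm thick, 90 wide, 34 high; same origin and axes as the cradle. Sliding the carrier over the tray takes a few newtons by itself, up to about 7 when it is gripped and so borne down on; that drag does not reach the stop
- tray: white chipped enamel tray-shelf, 376 x 556 mm over its rim, fixed; origin under its middle on the table; its floor lies 8 mm above the table, its rim 18 mm. Along its +x edge is a magnetic strip with jeweler's screwdrivers, fixed, 37 mm high
- prism_a: smoky glass triangular prism, 45 mm long, 26 mm high, lying loose on the tray; origin at the middle of its underside
- prism_b: another smoky glass prism like the first
- spare_knob: loose turned resin knob, 28 mm across, 28 mm high, standing on the tray; origin at its foot
- hinge: brass hood hinge, open flat, 58 x 50 x 8 mm; origin under its middle
- wax_jar: small wax jar, 40 mm across, 35 mm high; origin at its foot
- loupe: black eye loupe, 40 mm across, 30 mm high; origin at its foot
There are look-alikes about, which are no part of the job. Of the things that look like the part that bears carrier_center, the middle-sized one is meant.

How it is judged:
By the outcome, as a careful person would: the job done as asked, in the order asked, and still so for the second after the job is handed in, with the robot touching nothing.
It also fails if it takes over 72 s, if anything falls off the work surface, if the arm or the gripper's body presses on something with over 40 N, if the wrist force passes 120 N, or if a joint passes its speed limit or range.

## Working session

There is one attempt and no reset: what is moved stays moved. The work goes in short steps, Python scripts to look and compute and a tool call to move; the robot and the scene stay as the last step left them, time stands still between calls to the robot, and variables do not carry over. Pictures are saved under pics/ and viewed, about 8 in all and at most 12, crops included, and the job is handed in when it is done.

Besides the shell and the picture viewer there is one more tool, called after "Emit:" as name(argument=value, ...) on one line, values as JSON. apply_moves: Moves the arm, as the interface text tells. Its arguments: {"type":"object","properties":{"series":{"type":"array"},"force":{"type":"number"}},"required":["series"]}

```bash
mkdir -p pics
cat > h.py <<'E'
from plant import *
import numpy as np, cv2
from scipy.spatial.transform import Rotation as R
def grab(n):
    s=read_state(); c=read_camera(n)
    K=np.array(c["intrinsics"]);D=np.array(c["D"])
    if n=="wrist":
        T=np.eye(4);T[:3,:3]=R.from_rotvec(s["orientation"]).as_matrix();T[:3,3]=s["tool_pos"]
        M=T@np.array(c["tool_from_camera"]); Rw,o=M[:3,:3],M[:3,3]
    else:
        A=R.from_rotvec(np.ravel(c["rvec"])).as_matrix();Rw=A.T;o=-A.T@np.ravel(c["tvec"])
    return c["pixels"],K,D,Rw,o
def save(name,**k): np.savez(name+".npz",**k)
def ray(g,uv):
    _,K,D,Rw,o=g
    p=cv2.undistortPoints(np.array(uv,float).reshape(-1,1,2),K,D).reshape(-1,2)
    d=np.c_[p,np.ones(len(p))]@Rw.T
    return o,d
def onz(g,uv,z):
    o,d=ray(g,uv); return o+d*((z-o[2])/d[:,2])[:,None]
def proj(g,P):
    _,K,D,Rw,o=g
    rv=R.from_matrix(Rw.T).as_rotvec();return cv2.projectPoints(np.array(P,float).reshape(-1,3),rv,-Rw.T@o,K,D)[0].reshape(-1,2)
def keep(n,f):
    g=grab(n);cv2.imwrite("pics/"+f+".png",g[0]);np.savez(f+".npz",*g);return g
def load(f):
    z=np.load(f+".npz");return [z["arr_%d"%i] for i in range(5)]
E
python3 - <<'E'
from h import *
for n in("top","side"):
    g=keep(n,n+"0");print(n,g[4],g[3][:,2])
print(read_state())
E
```

```text
top [ 0.4563136  -0.11017045  0.87276029] [ 1.38860887e-01  7.18623953e-04 -9.90311637e-01]
side [0.24855097 0.7911687  0.72988413] [ 0.26106722 -0.77414637 -0.57666394]
{'t': 0.1, 'q': array([-1.29340187e+00,  1.31030531e-01,  1.48914496e+00, -3.69130632e-05,
        1.52302369e+00, -8.54160881e-02]), 'dq': array([-0.00026229, -0.00268176, -0.00107971,  0.00032896, -0.00048373,
        0.00139592]), 'joint_torque': array([ 1.89248989e-03, -5.61341608e+01, -4.93094766e+01,  7.71121262e-02,
        2.91631103e-02, -1.00229001e-04]), 'tool_pos': array([ 0.21278422, -0.56039745,  0.18173928]), 'orientation': array([ 2.02403942,  0.37293251, -2.02443183]), 'force': array([-0.25188645,  0.62949767, -0.28373424]), 'wrist_torque': array([-0.00799424, -0.02677071, -0.0180956 ]), 'opening': 0.09298771860547048}
```

View pics/top0.png

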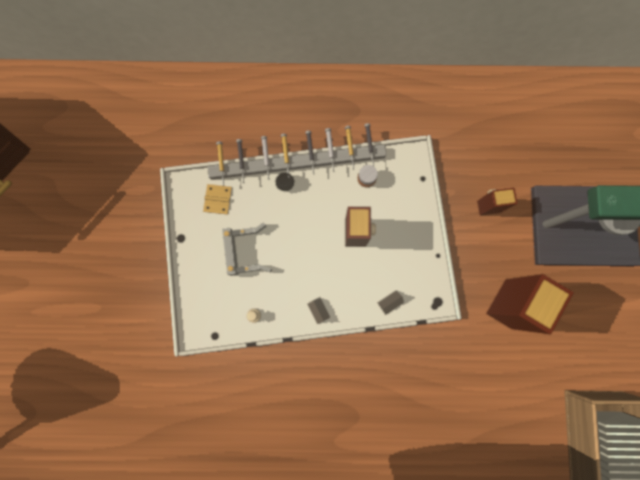

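View pics/side0.png

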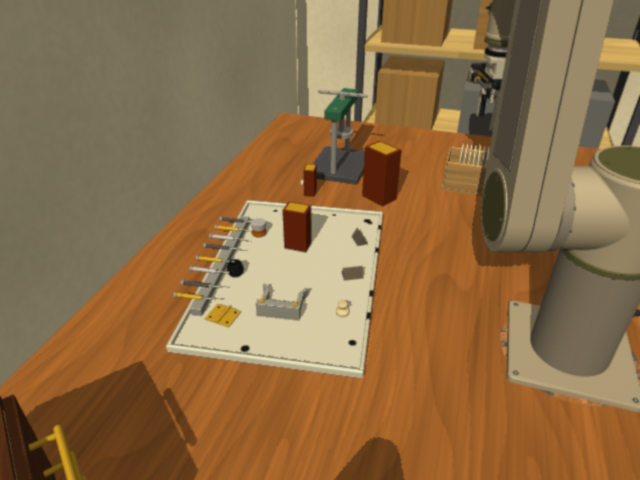

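Top view: three cherrywood blocks, (359,225) on the tray, a small one at (498,200) and a large one at (545,303). The middle-sized one is on the tray. The cradle's stop is at (231,252), with the rails opening to the right.

Run:
```python
from h import *
g=load("top0");im=g[0]
a=cv2.resize(im[170:320,200:400],None,fx=4,fy=4,interpolation=cv2.INTER_CUBIC)
cv2.imwrite("pics/crop0.png",a)
h=cv2.cvtColor(im,cv2.COLOR_BGR2HSV)
# tray corners
print("tray",onz(g,[(161,169),(431,137),(460,318),(177,355)],.018).round(3))
# block top face (bright yellowish)
m=cv2.inRange(h,(12,100,150),(28,255,255));m[:, :340]=0;m[:,380:]=0;m[:200]=0;m[250:]=0
c=max(cv2.findContours(m,0,2)[0],key=cv2.contourArea)
r=cv2.minAreaRect(c);b=cv2.boxPoints(r);print(r,b)
print("carrier top",onz(g,b,.118).round(4),onz(g,[r[0]],.118))
for n,p,z in(("prA",(390,302),.02),("prB",(319,310),.02),("spare",(254,315),.03),("jar",(368,175),.04),("loupe",(285,182),.035),("hinge",(217,199),.016)): print(n,onz(g,[p],z).round(3))
```

```text
tray [[ 0.722  0.23   0.018]
 [ 0.798 -0.318  0.018]
 [ 0.433 -0.367  0.018]
 [ 0.356  0.175  0.018]]
((359.0, 222.0), (26.0, 18.0), 90.0) [[350. 209.]
 [368. 209.]
 [368. 235.]
 [350. 235.]]
carrier top [[ 0.6229 -0.1479  0.118 ]
 [ 0.6233 -0.1797  0.118 ]
 [ 0.5768 -0.1798  0.118 ]
 [ 0.5764 -0.1482  0.118 ]] [[ 0.59976008 -0.16391276  0.118     ]]
prA [[ 0.462 -0.231  0.02 ]]
prB [[ 0.444 -0.094  0.02 ]]
spare [[0.434 0.029 0.03 ]]
jar [[ 0.709 -0.187  0.04 ]]
loupe [[ 0.694 -0.023  0.035]]
hinge [[0.662 0.115 0.016]]
```

View pics/crop0.png

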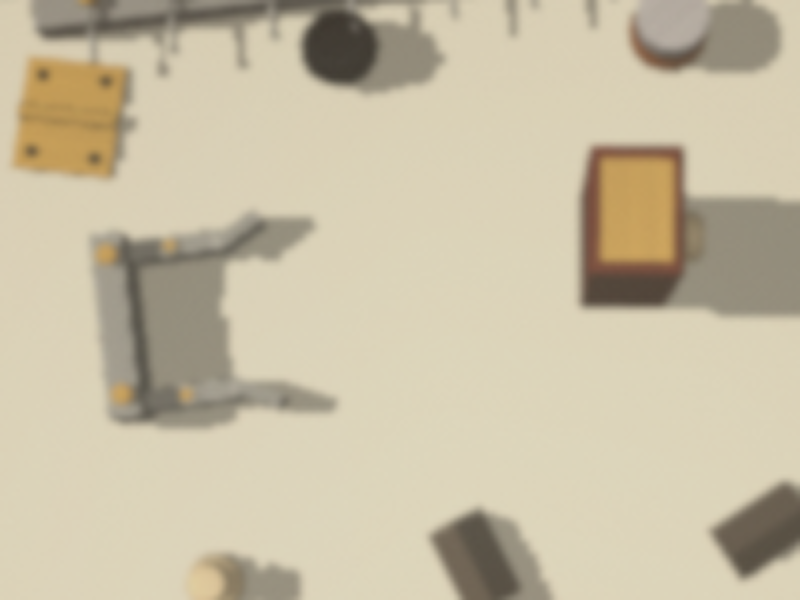

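Crop: carrier top outer corners at crop (593,147),(684,147),(683,272),(590,272), with the knob peeking out at (694,236), which is the −y side. It is the right block. The stop's top inner edge runs from (127,237) to (148,415).

```bash
python3 - <<'E'
from h import *
g=load("top0")
f=lambda p:[(x/4+200-.4,y/4+170-.4) for x,y in p]
t=onz(g,f([(593,147),(684,147),(683,272),(590,272)]),.118);print(t.round(4),t.mean(0),np.linalg.norm(t[0]-t[1]),np.linalg.norm(t[0]-t[3]))
back=(t[0]+t[3]-t[1]-t[2])[:2];print("carrier back dir deg",np.degrees(np.arctan2(back[1],back[0])))
s=onz(g,f([(127,237),(148,415),(92,235),(112,418)]),.042);print(s.round(4),np.linalg.norm(s[0]-s[1]))
y=(s[0]-s[1])[:2];y/=np.linalg.norm(y);x=np.array([-y[1],y[0]]) ;print("x dir",x,"deg",np.degrees(np.arctan2(x[1],x[0])),"origin",(s[0]+s[1])/2)
r=onz(g,f([(255,213),(285,400),(168,245),(186,394)]),.028);print("rails tips, screws",r.round(4))
kn=onz(g,f([(700,236)]),.05);print("knob",kn)
E
python3 - <<'E'
import sys;sys.path.insert(0,'.')
from h import *
s=read_state();print(R.from_rotvec(s["orientation"]).as_matrix().round(3))
E
```

```text
[[ 0.6276 -0.1441  0.118 ]
 [ 0.6282 -0.1843  0.118 ]
 [ 0.5723 -0.1839  0.118 ]
 [ 0.5717 -0.1432  0.118 ]] [ 0.59994457 -0.16386988  0.118     ] 0.04022972658125324 0.055917023444614536
carrier back dir deg 90.77026577352183
[[0.5974 0.0772 0.042 ]
 [0.5117 0.0634 0.042 ]
 [0.5982 0.0941 0.042 ]
 [0.51   0.0804 0.042 ]] 0.08685402694533405
x dir [-0.15853703  0.98735303] deg 99.12199052506307 origin [0.55454366 0.07026849 0.042     ]
rails tips, screws [[6.126e-01 1.790e-02 2.800e-02]
 [5.207e-01 3.000e-04 2.800e-02]
 [5.961e-01 6.000e-02 2.800e-02]
 [5.230e-01 4.830e-02 2.800e-02]]
knob [[ 0.600244   -0.19865165  0.05      ]]
[[-0.     0.355 -0.935]
 [ 0.002 -0.935 -0.355]
 [-1.    -0.002 -0.   ]]
```

```bash
cat >> h.py <<'E'
def plan(*targets):
    """targets: (x,y,z,yaw_deg of tool y) -> linear/roll numbers from the present pose"""
    s=read_state();A=R.from_rotvec(s["orientation"]).as_matrix();p=np.array(s["tool_pos"])
    yaw=np.degrees(np.arctan2(A[1,1],A[0,1]))
    print("t",round(s["t"],2),"p",p.round(4),"yaw",round(yaw,2),"F",s["force"].round(2),"op",round(s["opening"],4),"tilt",A[2].round(3))
    for t in targets:
        d=(-(t[3]-yaw)+180)%360-180
        print(t,"lin",(A.T@(np.array(t[:3])-p)/.6).round(4),"roll",round(d/30,3))
E
python3 - <<'E'
from h import *
g=load("top0");print(onz(g,[(545,303),(500,198),(600,203)],.15).round(3))
plan((.213,-.561,.36,-39),(.6,-.26,.36,-39),(.6,-.26,.36,-9))
E
```

```text
[[ 0.463 -0.467  0.15 ]
 [ 0.638 -0.401  0.15 ]
 [ 0.632 -0.569  0.15 ]]
t 0.1 p [ 0.2128 -0.5604  0.1817] yaw -69.21 F [-0.25  0.63 -0.28] op 0.093 tilt [-1.    -0.002 -0.   ]
(0.213, -0.561, 0.36, -39) lin [-0.2971  0.0006 -0.    ] roll -1.007
(0.6, -0.26, 0.36, -39) lin [-0.2966 -0.2395 -0.7811] roll -1.007
(0.6, -0.26, 0.36, -9) lin [-0.2966 -0.2395 -0.7811] roll -2.007
```

Emit:
apply_moves(series=[{"jaw": 1,"linear": [-0.3,0,0],"roll": -0.3},{"jaw": 1,"linear": [-0.3,0,0],"roll": -0.6},{"jaw": 1,"linear": [-0.3,0,0],"roll": -1},{"jaw": 1,"linear": [-0.3,-0.24,-0.78],"roll": -1},{"jaw": 1,"linear": [-0.3,-0.24,-0.78],"roll": -1},{"jaw": 1,"linear": [-0.3,-0.24,-0.78],"roll": -1},{"jaw": 1,"linear": [-0.3,-0.24,-0.78],"roll": -1},{"jaw": 1,"linear": [-0.3,-0.24,-0.78],"roll": -1},{"jaw": 1,"linear": [-0.3,-0.24,-0.78],"roll": -1},{"jaw": 1,"linear": [-0.3,-0.24,-0.78],"roll": -1},{"jaw": 1,"linear": [-0.3,-0.24,-0.78],"roll": -1},{"jaw": 1,"linear": [-0.3,-0.24,-0.78],"roll": -1},{"jaw": 1,"linear": [-0.3,-0.24,-0.78],"roll": -1},{"jaw": 1,"linear": [-0.3,-0.24,-0.78],"roll": -1}], force=20)

```text
t: 1.85
tool_pos: [0.5985, -0.2611, 0.3622]
orientation: [1.695, 0.804, -1.694]
force: [-0.1, 0.3, -0.1]
opening: 0.0007
```

Run:
```python
from h import *
plan((.6,-.235,.30,-9),(.6,-.235,.100,-9))
```

```text
t 1.85 p [ 0.5985 -0.2611  0.3622] yaw -39.31 F [-0.07  0.32 -0.06] op 0.0007 tilt [-1.    -0.001 -0.001]
(0.6, -0.235, 0.3, -9) lin [ 0.1038 -0.0255 -0.0351] roll -1.01
(0.6, -0.235, 0.1, -9) lin [ 0.4371 -0.0251 -0.0349] roll -1.01
```

Emit:
apply_moves(series=[{"jaw": 1,"linear": [0.08,-0.025,-0.035],"roll": -0.33},{"jaw": 1,"linear": [0.16,-0.025,-0.035],"roll": -0.66},{"jaw": 1,"linear": [0.25,-0.025,-0.035],"roll": -1},{"jaw": 1,"linear": [0.25,-0.025,-0.035],"roll": -1},{"jaw": 1,"linear": [0.25,-0.025,-0.035],"roll": -1},{"jaw": 1,"linear": [0.25,-0.025,-0.035],"roll": -1}])

```text
t: 2.6
tool_pos: [0.6018, -0.2364, 0.2164]
orientation: [1.332, 1.122, -1.327]
force: [0.3, 0.4, 0.4]
opening: 0.0007
```

Run:
```python
from h import *
plan((.6,-.235,.100,0.8),(.6,-.205,.100,0.8),(.6,-.18,.100,0.8),(.6,-.15,.100,0.8))
keep("wrist","w1")
```

```text
t 2.6 p [ 0.6018 -0.2364  0.2164] yaw -9.47 F [0.35 0.39 0.44] op 0.0007 tilt [-1.     0.005  0.001]
(0.6, -0.235, 0.1, 0.8) lin [ 0.194  -0.0042 -0.0019] roll -0.342
(0.6, -0.205, 0.1, 0.8) lin [ 0.1939 -0.0125 -0.0512] roll -0.342
(0.6, -0.18, 0.1, 0.8) lin [ 0.1939 -0.0193 -0.0923] roll -0.342
(0.6, -0.15, 0.1, 0.8) lin [ 0.1938 -0.0275 -0.1416] roll -0.342
```

View pics/w1.png

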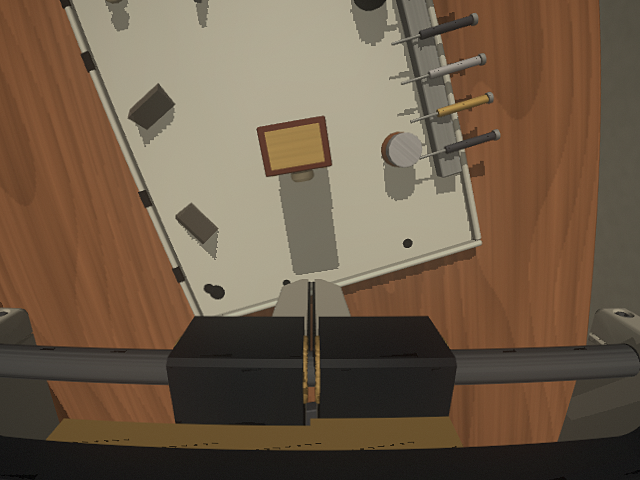

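Wrist view: carrier top corners at (257,128), (325,117), (331,167) and (264,177), with the knob at (302,175) facing the fingers. I'll cross-check its position while lowering.

Run:
```python
from h import *
g=load("w1");t=onz(g,[(257,128),(325,117),(331,167),(264,177)],.118);print(t.round(4),t.mean(0))
e=t[1]-t[0]+t[2]-t[3];print(np.degrees(np.arctan2(e[1],e[0])))
```

```text
[[ 0.5728 -0.1401  0.118 ]
 [ 0.6299 -0.1408  0.118 ]
 [ 0.6287 -0.1819  0.118 ]
 [ 0.5706 -0.1808  0.118 ]] [ 0.6005073 -0.1609303  0.118    ]
-0.9329041765437487
```

Emit:
apply_moves(series=[{"jaw": 1,"linear": [0.1,-0.004,-0.002],"roll": -0.34},{"jaw": 1,"linear": [0.194,-0.004,-0.002],"roll": -0.34},{"jaw": 1,"linear": [0.194,-0.004,-0.002],"roll": -0.34},{"jaw": 1,"linear": [0.194,-0.0125,-0.052],"roll": -0.34},{"jaw": 1,"linear": [0.194,-0.0125,-0.052],"roll": -0.34},{"jaw": 1,"linear": [0.194,-0.0125,-0.052],"roll": -0.34}])

```text
t: 3.4
tool_pos: [0.6017, -0.2054, 0.1028]
orientation: [1.201, 1.207, -1.195]
force: [0.1, 0.2, 0.2]
opening: 0.0003
```

Run:
```python
from h import *
plan((.6,-.15,.098,0.8))
```

```text
t 3.4 p [ 0.6017 -0.2054  0.1028] yaw 0.77 F [0.14 0.24 0.2 ] op 0.0003 tilt [-1.     0.008  0.003]
(0.6, -0.15, 0.098, 0.8) lin [ 0.0078 -0.0017 -0.0923] roll -0.001
```

Emit:
apply_moves(series=[{"jaw": 1,"linear": [0.005,0,-0.01],"roll": 0},{"jaw": 1,"linear": [0.005,0,-0.018],"roll": 0},{"jaw": 1,"linear": [0.005,0,-0.025],"roll": 0},{"jaw": 1,"linear": [0.005,0,-0.031],"roll": 0},{"jaw": 1,"linear": [0.005,0,-0.037],"roll": 0},{"jaw": 1,"linear": [0.005,0,-0.043],"roll": 0}])

```text
t: 4.15
tool_pos: [0.6013, -0.1793, 0.0997]
orientation: [1.201, 1.207, -1.195]
force: [0.6, 0.9, 0.4]
opening: 0.0009
```

Run:
```python
from h import *
plan()
keep("side","s1")
a=cv2.imread("pics/s1.png")[170:350,200:420];cv2.imwrite("pics/s1c.png",cv2.resize(a,None,fx=3,fy=3))
```

```text
t 4.15 p [ 0.6013 -0.1793  0.0997] yaw 0.77 F [0.62 0.94 0.42] op 0.0009 tilt [-1.     0.008  0.003]
```

View pics/s1c.png

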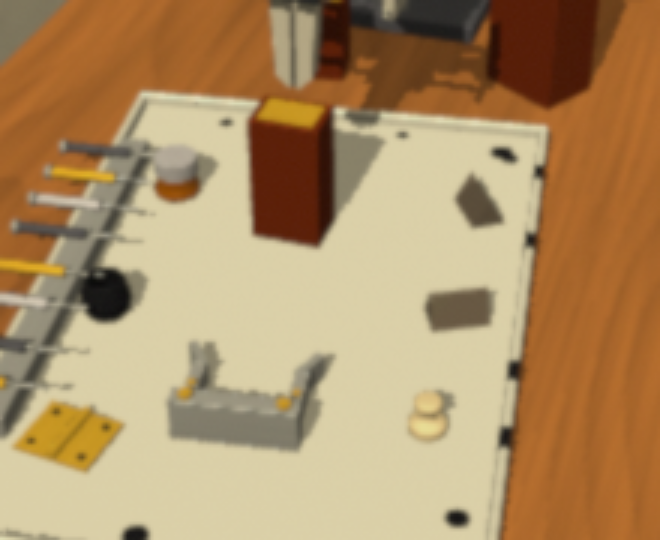

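The carrier (crop 290,170) still stands upright with the fingers just behind it. I'll continue slowly.

Emit:
apply_moves(series=[{"jaw": 1,"linear": [0,0,-0.006],"roll": 0},{"jaw": 1,"linear": [0,0,-0.012],"roll": 0},{"jaw": 1,"linear": [0,0,-0.018],"roll": 0},{"jaw": 1,"linear": [0,0,-0.024],"roll": 0},{"jaw": 1,"linear": [0,0,-0.03],"roll": 0}])

```text
t: 4.82
tool_pos: [0.6011, -0.1606, 0.0996]
orientation: [1.201, 1.207, -1.194]
force: [-0.1, -0.8, 0.1]
opening: 0.0008
```

Emit:
apply_moves(series=[{"jaw": 1,"linear": [0,0,-0.006],"roll": 0},{"jaw": 1,"linear": [0,0,-0.012],"roll": 0},{"jaw": 1,"linear": [0,0,-0.016],"roll": 0},{"jaw": 1,"linear": [0,0,-0.02],"roll": 0},{"jaw": 1,"linear": [0,0,-0.024],"roll": 0},{"jaw": 1,"linear": [0,0,-0.028],"roll": 0},{"jaw": 1,"linear": [0,0,-0.03],"roll": 0},{"jaw": 1,"linear": [0,0,-0.03],"roll": 0},{"jaw": 1,"linear": [0,0,-0.03],"roll": 0}])

```text
t: 5.95
tool_pos: [0.6009, -0.1427, 0.0996]
orientation: [1.201, 1.207, -1.194]
force: [0.3, 0.1, -0.1]
opening: 0.0006
```

Run:
```python
from h import *
plan((.6,-.2,.3,8))
keep("wrist","w2")
keep("side","s2")
a=cv2.imread("pics/s2.png")[170:350,200:420];cv2.imwrite("pics/s2c.png",cv2.resize(a,None,fx=3,fy=3))
```

```text
t 5.95 p [ 0.6009 -0.1427  0.0996] yaw 0.78 F [ 0.34  0.14 -0.13] op 0.0006 tilt [-1.     0.008  0.003]
(0.6, -0.2, 0.3, 8) lin [-0.3337 -0.      0.0966] roll -0.241
```

View pics/s2c.png

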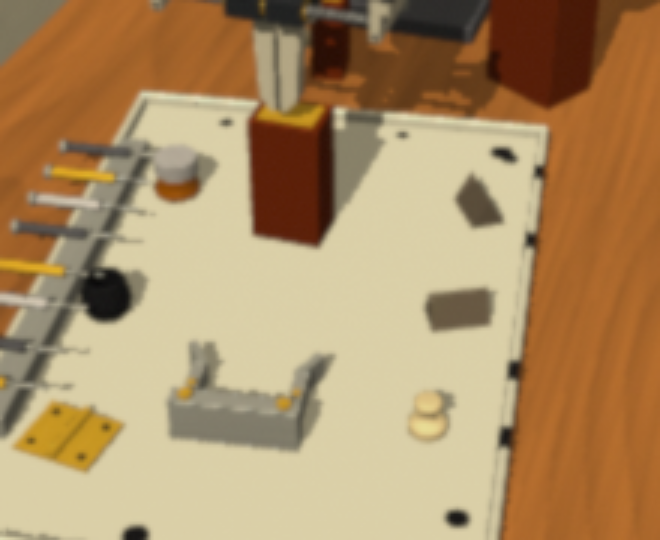

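Run:
```python
from h import *
for f,p in(("s1",(.6013,-.1793,.0997)),("s2",(.6009,-.1427,.0996))):
    q=proj(load(f),[p]);print(f,q,(q-[200,170])*3)
g=load("side0")
c=[(x,y,z) for z in(.008,.118) for x,y in((.629,-.142),(.629,-.184),(.571,-.184),(.571,-.142))]
q=proj(g,c);print(q.round(1)); print(((q-[200,170])*3).round(0))
```

```text
s1 [[298.89916083 209.57156868]] [[296.69748248 118.71470605]]
s2 [[293.83849201 217.49950451]] [[281.51547603 142.49851352]]
[[283.8 247.6]
 [289.8 238.3]
 [311.8 242.3]
 [306.4 251.9]
 [282.1 208.9]
 [288.4 200.1]
 [311.6 203.9]
 [305.9 213. ]]
[[251. 233.]
 [269. 205.]
 [335. 217.]
 [319. 246.]
 [246. 117.]
 [265.  90.]
 [335. 102.]
 [318. 129.]]
```

View pics/w2.png

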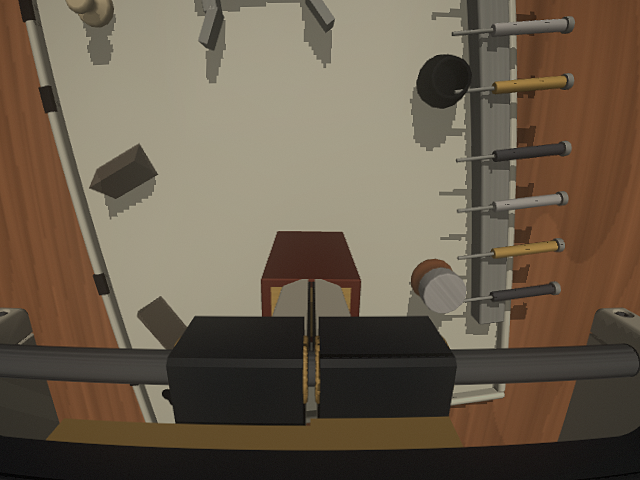

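Run:
```python
from h import *
g=load("w2")
s=read_state();A=R.from_rotvec(s["orientation"]).as_matrix();p=np.array([.6009,-.1427,.0996])
for o in(0,-.019,-.03,-.04): print(o,proj(g,[p+A[:,0]*o,p+A[:,0]*o-A[:,2]*.0075]).round(0).tolist())
print("cam",g[4])
c=[(.571,-.142,.118),(.629,-.142,.118),(.571,-.142,.008),(.629,-.142,.008)]
print(proj(g,c).round(0).tolist())
z=load("s2");print(((proj(z,[p+A[:,0]*o for o in(0,-.019,-.03,-.04)])-[200,170])*3).round(0).tolist())
```

```text
0 [[310.0, 273.0], [310.0, 262.0]]
-0.019 [[310.0, 285.0], [310.0, 273.0]]
-0.03 [[310.0, 293.0], [310.0, 280.0]]
-0.04 [[310.0, 301.0], [310.0, 288.0]]
cam [ 0.59835649 -0.06360763  0.30161925]
[[258.0, 283.0], [360.0, 284.0], [276.0, 233.0], [342.0, 234.0]]
[[282.0, 142.0], [281.0, 122.0], [281.0, 109.0], [281.0, 98.0]]
```

Both the wrist view (visible tip at row 280 against 273 predicted, over the carrier's top) and the side view put the closed fingertips about 30 mm short of the reported TCP. The carrier still stands at its old place, and the fingers passed over it. I'll back off and compare the tips with the jaws open and shut.

Emit:
apply_moves(series=[{"jaw": 1,"linear": [-0.01,0,0.05],"roll": 0},{"jaw": 1,"linear": [-0.01,0,0.1],"roll": 0},{"jaw": -1,"linear": [-0.01,0,0.15],"roll": 0},{"jaw": -1,"linear": [-0.01,0,0.15],"roll": 0},{"jaw": -1,"linear": [-0.01,0,0.15],"roll": 0},{"jaw": -1,"linear": [-0.01,0,0.15],"roll": 0},{"jaw": -1,"linear": [-0.01,0,0.15],"roll": 0},{"jaw": -1,"linear": [-0.01,0,0.15],"roll": 0}])

```text
t: 7.05
tool_pos: [0.6021, -0.2322, 0.1059]
orientation: [1.2, 1.208, -1.194]
force: [0.8, 0.7, 0.2]
opening: 0.0558
```

Run:
```python
from h import *
plan((.6,-.232,.07,0.8))
g=keep("wrist","w3");s=keep("side","s3")
p=np.array(read_state()["tool_pos"])
print(proj(g,[p+[0.046,0,0],p-[.046,0,0],p]).round(0).tolist(),((proj(s,[p+[0.046,0,0],p-[.046,0,0]])-[220,120])*3).round(0).tolist())
a=np.hstack([cv2.resize(s[0][120:280,220:380],(400,400)),cv2.resize(g[0][180:480,170:470],(400,400))]);cv2.imwrite("pics/c3.png",a)
f=2.5;print("in composite: side",((proj(s,[p+[0.046,0,0],p-[.046,0,0]])-[220,120])*2.5).round(0).tolist())
```

```text
t 7.05 p [ 0.6021 -0.2322  0.1059] yaw 0.82 F [0.79 0.74 0.16] op 0.0558 tilt [-1.     0.008  0.003]
(0.6, -0.232, 0.07, 0.8) lin [ 0.0599 -0.004  -0.0005] roll 0.001
[[384.0, 274.0], [237.0, 272.0], [310.0, 273.0]] [[204.0, 221.0], [311.0, 238.0]]
in composite: side [[170.0, 184.0], [259.0, 199.0]]
```

View pics/c3.png

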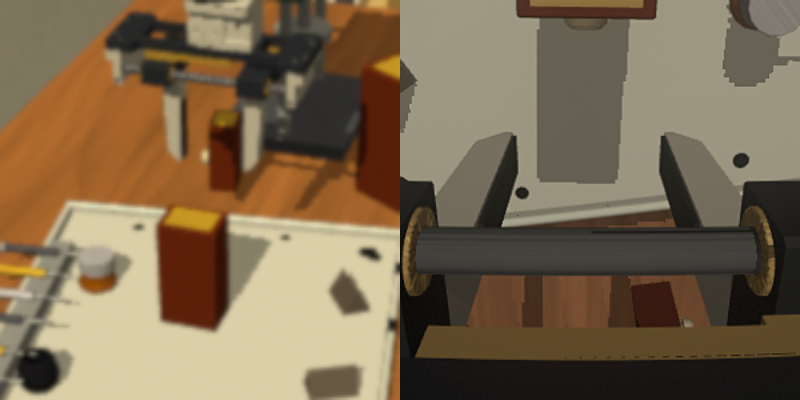

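With the jaws half open the tips (composite (177,160) and (250,170)) again sit about 28 mm above the reported TCP. So the real fingertips are about 29 mm behind the reported TCP, and I'll allow for that from here on. I'll lower by that amount and push.

Emit:
apply_moves(series=[{"jaw": 1,"linear": [0.03,-0.003,0],"roll": 0},{"jaw": 1,"linear": [0.062,-0.003,0],"roll": 0},{"jaw": 1,"linear": [0.062,-0.003,0],"roll": 0},{"jaw": 1,"linear": [0.062,-0.003,0],"roll": 0},{"jaw": 1,"linear": [0.062,-0.003,0],"roll": 0},{"jaw": 1,"linear": [0.062,-0.003,0],"roll": 0},{"jaw": 1,"linear": [0.062,-0.003,-0.02],"roll": 0},{"jaw": 1,"linear": [0.062,-0.003,-0.04],"roll": 0},{"jaw": 1,"linear": [0.062,-0.003,-0.055],"roll": 0},{"jaw": 1,"linear": [0.062,-0.003,-0.061],"roll": 0},{"jaw": 1,"linear": [0.062,-0.003,-0.067],"roll": 0},{"jaw": 1,"linear": [0.062,-0.003,-0.073],"roll": 0},{"jaw": 1,"linear": [0.062,-0.003,-0.079],"roll": 0},{"jaw": 1,"linear": [0.062,-0.003,-0.085],"roll": 0}])

```text
t: 8.9
tool_pos: [0.6, -0.1815, 0.0687]
orientation: [1.201, 1.207, -1.194]
force: [-0.3, -0.5, 0.3]
opening: 0.0003
```

Run:
```python
from h import *
plan((.6,-.145,.068,0.8))
```

```text
t 8.9 p [ 0.6    -0.1815  0.0687] yaw 0.79 F [-0.32 -0.52  0.3 ] op 0.0003 tilt [-1.     0.008  0.003]
(0.6, -0.145, 0.068, 0.8) lin [ 0.0009  0.0009 -0.0609] roll -0.0
```

Emit:
apply_moves(series=[{"jaw": 1,"linear": [0,0,-0.006],"roll": 0},{"jaw": 1,"linear": [0,0,-0.012],"roll": 0},{"jaw": 1,"linear": [0,0,-0.018],"roll": 0},{"jaw": 1,"linear": [0,0,-0.024],"roll": 0},{"jaw": 1,"linear": [0,0,-0.03],"roll": 0},{"jaw": 1,"linear": [0,0,-0.036],"roll": 0},{"jaw": 1,"linear": [0,0,-0.04],"roll": 0},{"jaw": 1,"linear": [0,0,-0.044],"roll": 0},{"jaw": 1,"linear": [0,0,-0.048],"roll": 0},{"jaw": 1,"linear": [0,0,-0.052],"roll": 0},{"jaw": 1,"linear": [0,0,-0.052],"roll": 0},{"jaw": 1,"linear": [0,0,-0.052],"roll": 0}])

```text
t: 10.4
tool_pos: [0.5995, -0.1504, 0.0686]
orientation: [1.201, 1.207, -1.194]
force: [-0.1, -0.9, -0.1]
opening: 0.0006
```

Run:
```python
from h import *
plan((.6,-.2,.25,8.9))
s=keep("side","s4");cv2.imwrite("pics/c4.png",cv2.resize(s[0][150:350,200:420],None,fx=3,fy=3))
```

```text
t 10.4 p [ 0.5995 -0.1504  0.0686] yaw 0.79 F [-0.05 -0.88 -0.07] op 0.0006 tilt [-1.     0.009  0.003]
(0.6, -0.2, 0.25, 8.9) lin [-0.3021  0.0022  0.0836] roll -0.27
```

View pics/c4.png

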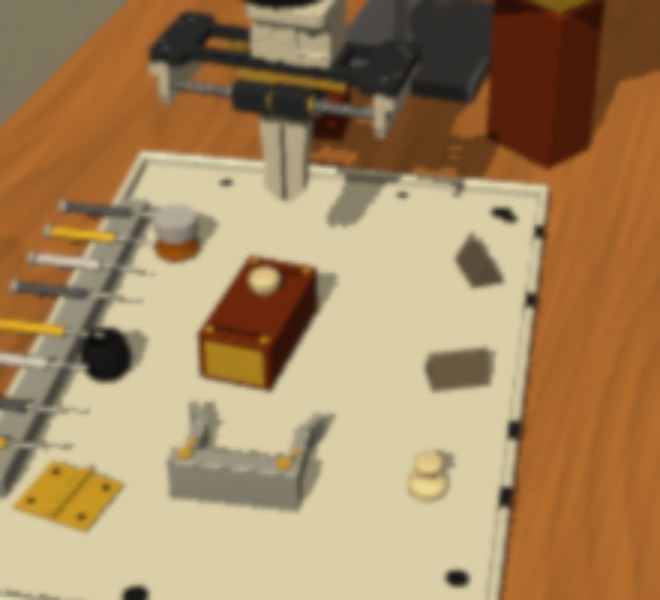

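The carrier lies on its back, knob up, pointing at the cradle, with nothing else disturbed. I'll go up for a measuring look.

Emit:
apply_moves(series=[{"jaw": 1,"linear": [-0.1,0,0.04],"roll": -0.27},{"jaw": 1,"linear": [-0.2,0,0.06],"roll": -0.27},{"jaw": -1,"linear": [-0.3,0,0.06],"roll": -0.27},{"jaw": -1,"linear": [-0.3,0,0.06],"roll": -0.27},{"jaw": -1,"linear": [-0.3,0,0.06],"roll": -0.27},{"jaw": -1,"linear": [-0.3,0,0.06],"roll": -0.27}])

```text
t: 11.2
tool_pos: [0.5975, -0.1854, 0.2463]
orientation: [1.095, 1.273, -1.092]
force: [-0.0, -1.0, -0.7]
opening: 0.0361
```

Run:
```python
from h import *
plan()
g=keep("wrist","w5")
```

```text
t 11.2 p [ 0.5975 -0.1854  0.2463] yaw 8.89 F [-0.04 -0.97 -0.75] op 0.0361 tilt [-1.     0.005  0.003]
```

View pics/w5.png

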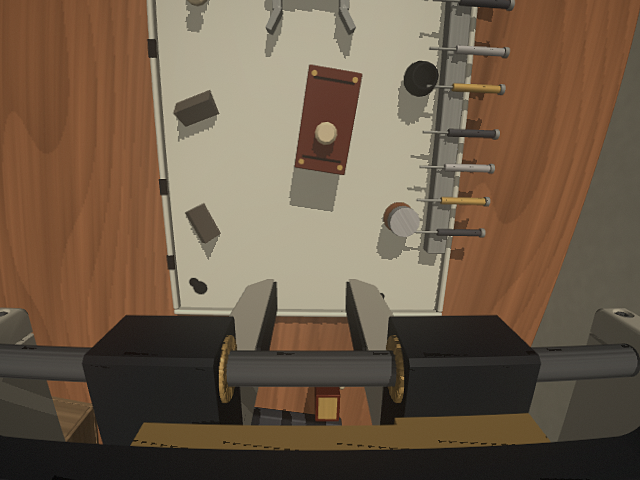

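Wrist view: the carrier's top face has corners (310,65), (362,73), (345,174) and (295,166), with the knob up at (326,133). The rail mouth tips are at about (271,33) and (350,33).

Run:
```python
from h import *
g=load("w5");t=onz(g,[(310,65),(362,73),(345,174),(295,166)],.05)
c=t.mean(0)[:2];d=(t[0]+t[1]-t[2]-t[3])[:2];print(t.round(4),"centre",c,"long dir",np.degrees(np.arctan2(d[1],d[0])),np.linalg.norm(d)/2,np.linalg.norm(t[0]-t[1]))
print("mouth",onz(g,[(271,33),(350,33)],.028).round(4))
O=np.array([.5545,.0703]);a=np.radians(98.9);X=np.array([np.cos(a),np.sin(a)]);Y=np.array([-X[1],X[0]])
print("cradle frame",(c-O)@X,(c-O)@Y)
u=d/np.linalg.norm(d);yaw=np.degrees(np.arctan2(u[1],u[0]))-90
gp=c-u*.037; print("grip pt",gp,yaw)
plan((*gp,.1,yaw),(*gp,-.015,yaw))
z=load("top0")
```

```text
[[ 0.5735 -0.0293  0.05  ]
 [ 0.6295 -0.0282  0.05  ]
 [ 0.6306 -0.1366  0.05  ]
 [ 0.5732 -0.1366  0.05  ]] centre [ 0.60166705 -0.08267146] long dir 90.1969955172349 0.10782388882718597 0.05597602914299848
mouth [[0.5253 0.0014 0.028 ]
 [0.6112 0.015  0.028 ]]
cradle frame -0.15842689461637297 -0.022932874304059426
grip pt [ 0.60179426 -0.11967124] 0.19699551723489606
t 11.25 p [ 0.5975 -0.1854  0.2463] yaw 8.89 F [ 0.13 -0.29  0.33] op 0.0398 tilt [-1.     0.005  0.003]
(np.float64(0.601794259389163), np.float64(-0.11967124100198075), 0.1, np.float64(0.19699551723489606)) lin [ 0.2436  0.0228 -0.1077] roll 0.29
(np.float64(0.601794259389163), np.float64(-0.11967124100198075), -0.015, np.float64(0.19699551723489606)) lin [ 0.4353  0.0219 -0.1082] roll 0.29
```

Emit:
apply_moves(series=[{"jaw": -1,"linear": [0.1,0.022,-0.108],"roll": 0.29},{"jaw": -1,"linear": [0.2,0.022,-0.108],"roll": 0.29},{"jaw": -1,"linear": [0.25,0.022,-0.108],"roll": 0.29},{"jaw": -1,"linear": [0.25,0.022,-0.108],"roll": 0.29},{"jaw": -1,"linear": [0.25,0.022,-0.108],"roll": 0.29},{"jaw": -1,"linear": [0.25,0.022,-0.108],"roll": 0.29},{"jaw": -1,"linear": [0.32,0.022,-0.108],"roll": 0.29},{"jaw": -1,"linear": [0.38,0.022,-0.108],"roll": 0.29},{"jaw": -1,"linear": [0.4,0.022,-0.108],"roll": 0.29},{"jaw": -1,"linear": [0.415,0.022,-0.108],"roll": 0.29},{"jaw": -1,"linear": [0.43,0.022,-0.108],"roll": 0.29},{"jaw": -1,"linear": [0.43,0.022,-0.108],"roll": 0.29}])

```text
t: 12.75
tool_pos: [0.602, -0.1199, -0.0115]
orientation: [1.208, 1.205, -1.204]
force: [0.5, -0.6, -0.7]
opening: 0.0927
```

Run:
```python
from h import *
plan()
g=keep("wrist","w6")
s=load("w6"); 
s=keep("side","s6");a=np.hstack([cv2.resize(s[0][180:340,220:380],(400,400)),cv2.resize(g[0][0:400,120:520],(400,400))]);cv2.imwrite("pics/c6.png",a)
```

```text
t 12.75 p [ 0.602  -0.1199 -0.0115] yaw 0.19 F [ 0.55 -0.58 -0.72] op 0.0927 tilt [-1.     0.005  0.002]
```

View pics/c6.png

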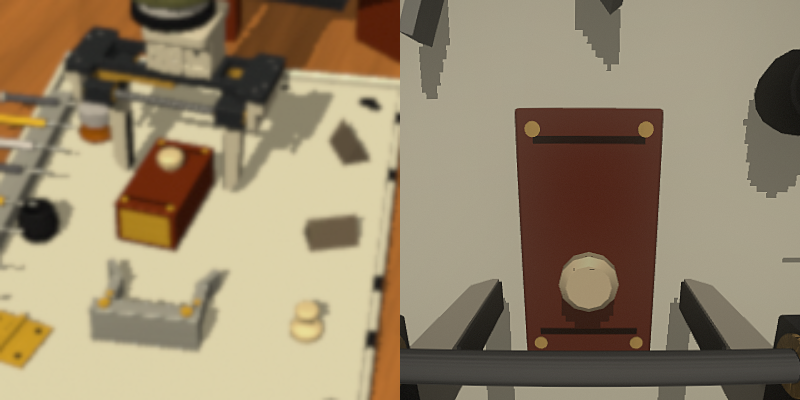

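Fingers straddle the rear of the carrier symmetrically, clear of everything. Grip gently.

Emit:
apply_moves(series=[{"jaw": 1,"linear": [0,0,0],"roll": 0},{"jaw": 1,"linear": [0,0,0],"roll": 0},{"jaw": 1,"linear": [0,0,0],"roll": 0},{"jaw": 1,"linear": [0,0,0],"roll": 0},{"jaw": 1,"linear": [0,0,0],"roll": 0},{"jaw": 1,"linear": [0,0,0],"roll": 0},{"jaw": 1,"linear": [0,0,0],"roll": 0}], force=12)

```text
t: 13.72
tool_pos: [0.6022, -0.12, -0.0109]
orientation: [1.208, 1.205, -1.204]
force: [-3.3, -1.1, 3.1]
opening: 0.0575
```

```bash
cat >> h.py <<'E'
O=np.array([.5555,.0703]);a_=np.radians(99.0);X=np.array([np.cos(a_),np.sin(a_)]);Y=np.array([-X[1],X[0]])
def C(x,y=0,z=-.0115,yaw=9.): return (*(O+x*X+y*Y).round(4),z,yaw)
E
python3 - <<'E'
from h import *
plan(C(-.192),C(-.175),C(-.15),C(-.12),C(-.092))
E
```

```text
t 13.72 p [ 0.6022 -0.12   -0.0109] yaw 0.19 F [-3.29 -1.05  3.13] op 0.0575 tilt [-1.     0.006  0.002]
(np.float64(0.5855), np.float64(-0.1193), -0.0115, 9.0) lin [ 0.0008 -0.0279 -0.0013] roll -0.294
(np.float64(0.5829), np.float64(-0.1025), -0.0115, 9.0) lin [ 0.0007 -0.0321 -0.0293] roll -0.294
(np.float64(0.579), np.float64(-0.0779), -0.0115, 9.0) lin [ 0.0005 -0.0385 -0.0703] roll -0.294
(np.float64(0.5743), np.float64(-0.0482), -0.0115, 9.0) lin [ 0.0004 -0.0461 -0.1199] roll -0.294
(np.float64(0.5699), np.float64(-0.0206), -0.0115, 9.0) lin [ 0.0003 -0.0533 -0.1659] roll -0.294
```

Emit:
apply_moves(series=[{"jaw": 1,"linear": [0,-0.006,-0.003],"roll": -0.06},{"jaw": 1,"linear": [0,-0.012,-0.006],"roll": -0.12},{"jaw": 1,"linear": [0,-0.018,-0.009],"roll": -0.18},{"jaw": 1,"linear": [0,-0.024,-0.012],"roll": -0.24},{"jaw": 1,"linear": [0,-0.03,-0.014],"roll": -0.294},{"jaw": 1,"linear": [0,-0.03,-0.014],"roll": -0.294},{"jaw": 1,"linear": [0,-0.03,-0.014],"roll": -0.294}])

```text
t: 14.6
tool_pos: [0.5837, -0.1115, -0.011]
orientation: [1.093, 1.275, -1.09]
force: [-2.6, 2.2, 5.8]
opening: 0.0578
```

Run:
```python
from h import *
plan(C(-.183))
g=keep("wrist","w7");im=g[0];h=cv2.cvtColor(im,cv2.COLOR_BGR2HSV)
m=cv2.inRange(h,(0,100,30),(12,255,200));m[330:]=0
n,l,st,ce=cv2.connectedComponentsWithStats(m);k=1+np.argmax(st[1:,4]);print(st[k])
for r in range(st[k][1]+10,320,40):
    xs=np.where(l[r]==k)[0]; 
    if len(xs):
        p=onz(g,[(xs[0],r),(xs[-1],r)],.05)[:,:2];q=(p-O)
        print(r,xs[0],xs[-1],"cradle x,y",(q@X).round(4),(q@Y).round(4))
# steel: low saturation darker than tray
hh=h.copy();v=h[...,2]
for r in range(5,130,15): print(r,''.join('%d'%min(9,x//26) for x in v[r,180:470:5]))
# where expected cradle features project
F=[(-.065,.040,.028),(-.065,-.040,.028),(-.045,.032,.028),(-.045,-.032,.028),(0,.045,.042),(0,-.045,.042)]
print(proj(g,[(*(O+x*X+y*Y),z) for x,y,z in F]).round(0).tolist())
```

```text
t 14.6 p [ 0.5837 -0.1115 -0.011 ] yaw 9.01 F [-2.63  2.16  5.75] op 0.0578 tilt [-1.     0.004  0.003]
(np.float64(0.5841), np.float64(-0.1104), -0.0115, 9.0) lin [ 0.0009  0.0009 -0.0016] roll 0.0
[  236   107   147   223 26728]
117 236 382 cradle x,y [-0.0957 -0.0956] [ 0.0295 -0.0272]
157 238 381 cradle x,y [-0.1109 -0.1109] [ 0.0294 -0.0275]
197 241 379 cradle x,y [-0.127  -0.1269] [ 0.029  -0.0275]
237 243 377 cradle x,y [-0.144 -0.144] [ 0.0291 -0.0276]
277 246 375 cradle x,y [-0.1621 -0.1622] [ 0.0288 -0.0277]
317 248 373 cradle x,y [-0.1817 -0.1818] [ 0.0289 -0.0279]
5 6666666444222146666666666666666666666666442222444666666666
20 6666644442224466666666666666666666666663444222244446666666
35 6666661222244466666666666666666666666666444442224266666666
50 6666666444443666666666666666666666666664444444446666666666
65 6666667444466666666666666666666666666666744444466666666666
80 6666664444666666666666666666666666666666664444666666666666
95 6666667446666666666666666666666666666666666453666666666666
110 6666666666653333333333333333333333333333366666666666666666
125 6666666666653356233333333333333333336663366666666666666666
[[219.0, 47.0], [404.0, 47.0], [236.0, -4.0], [388.0, -3.0], [191.0, -141.0], [433.0, -140.0]]
```

```bash
sed -i 's/^O=np.array(\[.5555,.0703\])/O=np.array([.5575,.0706])/' h.py
python3 - <<'E'
from h import *
plan(C(-.184,-.0006),C(-.150,-.0006),C(-.135,-.0006))
E
```

```text
t 14.65 p [ 0.5837 -0.1115 -0.011 ] yaw 9.01 F [-3.25  1.73  7.1 ] op 0.0577 tilt [-1.     0.004  0.003]
(np.float64(0.5869), np.float64(-0.111), -0.0115, 9.0) lin [0.0009 0.0054 0.    ] roll 0.0
(np.float64(0.5816), np.float64(-0.0775), -0.0115, 9.0) lin [ 0.0007  0.0054 -0.0565] roll 0.0
(np.float64(0.5792), np.float64(-0.0626), -0.0115, 9.0) lin [ 0.0007  0.0054 -0.0817] roll 0.0
```

Emit:
apply_moves(series=[{"jaw": 1,"linear": [0,0.0027,0],"roll": 0},{"jaw": 1,"linear": [0,0.0054,-0.005],"roll": 0},{"jaw": 1,"linear": [0,0.0054,-0.014],"roll": 0},{"jaw": 1,"linear": [0,0.0054,-0.023],"roll": 0},{"jaw": 1,"linear": [0,0.0054,-0.032],"roll": 0},{"jaw": 1,"linear": [0,0.0054,-0.041],"roll": 0},{"jaw": 1,"linear": [0,0.0054,-0.05],"roll": 0},{"jaw": 1,"linear": [0,0.0054,-0.057],"roll": 0},{"jaw": 1,"linear": [0,0.0054,-0.057],"roll": 0}])

```text
t: 15.78
tool_pos: [0.5815, -0.0764, -0.011]
orientation: [1.093, 1.275, -1.09]
force: [-0.9, 1.3, 2.4]
opening: 0.0577
```

Run:
```python
from h import *
plan(C(-.15,-.0006))
g=keep("wrist","w8");im=g[0];h=cv2.cvtColor(im,cv2.COLOR_BGR2HSV);v=h[...,2]
m=cv2.inRange(h,(0,100,30),(12,255,200));m[330:]=0
for r in range(100,200,30):
    xs=np.where(m[r])[0];print("car",r,xs[0],xs[-1])
for r in range(5,175,12): print(r,''.join('%d'%min(9,x//26) for x in v[r,170:460:4]))
F=[(-.065,.040,.028),(-.065,-.040,.028),(-.045,.032,.028),(-.045,-.032,.028),(-.02,.032,.028),(-.02,-.032,.028)]
print(proj(g,[(*(O+x*X+y*Y),z) for x,y,z in F]).round(0).tolist())
```

```text
t 15.78 p [ 0.5815 -0.0764 -0.011 ] yaw 9.03 F [-0.87  1.28  2.42] op 0.0577 tilt [-1.     0.004  0.002]
(np.float64(0.5816), np.float64(-0.0775), -0.0115, 9.0) lin [ 0.0008 -0.0001  0.0019] roll 0.001Traceback (most recent call last):
  File "<stdin>", line 6, in <module>
IndexError: index 0 is out of bounds for axis 0 with size 0
```

Run:
```python
from h import *
g=load("w8");im=g[0];h=cv2.cvtColor(im,cv2.COLOR_BGR2HSV);v=h[...,2]
m=cv2.inRange(h,(0,100,30),(12,255,200));m[330:]=0
print(np.where(m[:,310])[0][:3])
for r in range(5,185,11):
    xs=np.where(m[r,200:420])[0]+200;print('%3d'%r,''.join('%d'%min(9,x//26) for x in v[r,170:460:4]),xs[[0,-1]] if len(xs) else '')
F=[(-.065,.040,.028),(-.065,-.040,.028),(-.045,.032,.028),(-.045,-.032,.028),(-.02,.032,.028),(-.02,-.032,.028)]
print(proj(g,[(*(O+x*X+y*Y),z) for x,y,z in F]).round(0).tolist())
```

```text
[107 108 109]
  5 6666666664455664322444444444444444444444444444444444322466656666666666666 
 16 6666666634444544421444444444444444444444444444444444223454446666666666666 
 27 6666666644444444422444444444444444444444444444444444223444446666666666666 
 38 6666666674444444422444444444444444444444444444444444124444446666666666666 
 49 6666666664434444422444444444444444444444444444444444224444446666666666666 
 60 6666666664434545422444444444444444444444444444444444224564446666666666666 
 71 6666666666674444522766666666666666666666666666667444225444566666666666666 
 82 6666666666644443223566666666666666666666666666666744322344446666666666666 
 93 6666666667444422244766666666666666666666666666666444442224444666666666666 
104 6666666664444222444666666666666666666666666666666744444222444466666666666 
115 6666666665452224433333333333333333333333333333333333334422244466666666666 [236 383]
126 6666666666444444433666633333333333333333333333336663324444466666666666666 [237 382]
137 6666666666444444723330111111111111111111111111111333334444366666666666666 [237 382]
148 6666666667444446623333333333333333333333333333333333334444666666666666666 [238 381]
159 6666666666444676623333333333333333333333333333333333374447666666666666666 [238 381]
170 6666666666667666653333333333333333333333333333333333374666666666666666666 [239 380]
181 6666666666666666673333333333333333333333333333333333366666666666666666666 [240 380]
[[220.0, 130.0], [397.0, 131.0], [236.0, 83.0], [382.0, 84.0], [234.0, 22.0], [384.0, 22.0]]
```

Emit:
apply_moves(series=[{"jaw": 1,"linear": [0,0.0017,-0.004],"roll": 0},{"jaw": 1,"linear": [0,0.0017,-0.012],"roll": 0},{"jaw": 1,"linear": [0,0.0017,-0.02],"roll": 0},{"jaw": 1,"linear": [0,0.0017,-0.028],"roll": 0},{"jaw": 1,"linear": [0,0.0017,-0.036],"roll": 0},{"jaw": 1,"linear": [0,0.0017,-0.044],"roll": 0}])

```text
t: 16.58
tool_pos: [0.5784, -0.0498, -0.011]
orientation: [1.094, 1.275, -1.09]
force: [0.8, -3.6, 2.6]
opening: 0.0577
```

Emit:
apply_moves(series=[{"jaw": 1,"linear": [0,0,-0.01],"roll": 0},{"jaw": 1,"linear": [0,0,-0.018],"roll": 0},{"jaw": 1,"linear": [0,0,-0.025],"roll": 0},{"jaw": 1,"linear": [0,0,-0.032],"roll": 0},{"jaw": 1,"linear": [0,0,-0.037],"roll": 0}])

```text
t: 17.2
tool_pos: [0.5749, -0.0277, -0.011]
orientation: [1.093, 1.275, -1.09]
force: [0.9, -3.8, 2.2]
opening: 0.0582
```

Run:
```python
from h import *
plan(C(-.092))
p=np.array(read_state()["tool_pos"][:2])-O;print(p@X,p@Y)
```

```text
t 17.2 p [ 0.5749 -0.0277 -0.011 ] yaw 9.04 F [ 0.86 -3.77  2.22] op 0.0582 tilt [-1.     0.004  0.002]
(np.float64(0.5719), np.float64(-0.0203), -0.0115, 9.0) lin [ 0.0008 -0.0029 -0.0129] roll 0.001
-0.09978515308131805 -0.0017664385743158216
```

Carrier is in the rails with 3.8 N gripped drag and about 7 mm to go. I'll release, go behind it, and press with shut fingers, where the drag is small.

Emit:
apply_moves(series=[{"jaw": -1,"linear": [0,0,0],"roll": 0},{"jaw": -1,"linear": [0,0,0],"roll": 0},{"jaw": -1,"linear": [0,0,0],"roll": 0},{"jaw": -1,"linear": [0,0,0],"roll": 0},{"jaw": -1,"linear": [-0.05,0,0],"roll": 0},{"jaw": -1,"linear": [-0.1,0,0],"roll": 0},{"jaw": -1,"linear": [-0.14,0,0],"roll": 0},{"jaw": 1,"linear": [-0.14,0,0.04],"roll": 0},{"jaw": 1,"linear": [-0.14,0,0.08],"roll": 0},{"jaw": 1,"linear": [-0.14,0,0.08],"roll": 0},{"jaw": 1,"linear": [-0.14,0,0.08],"roll": 0},{"jaw": 1,"linear": [-0.14,0,0.08],"roll": 0},{"jaw": 1,"linear": [-0.14,0,0.08],"roll": 0},{"jaw": 1,"linear": [-0.14,0,0.08],"roll": 0},{"jaw": 1,"linear": [-0.14,0,0.08],"roll": 0},{"jaw": 1,"linear": [-0.14,0,0.08],"roll": 0}], force=20)

```text
t: 19.2
tool_pos: [0.582, -0.075, 0.0731]
orientation: [1.093, 1.275, -1.09]
force: [0.2, -0.2, -0.1]
opening: 0.0078
```

Run:
```python
from h import *
g=keep("wrist","w9");im=g[0];h=cv2.cvtColor(im,cv2.COLOR_BGR2HSV)
m=cv2.inRange(h,(0,100,30),(12,255,200));m[330:]=0
n,l,st,ce=cv2.connectedComponentsWithStats(m);k=1+np.argmax(st[1:,4]);x,y,w,hh,_=st[k];print(st[k])
for r in (y+10,y+hh//2,y+hh-10):
    xs=np.where(l[r]==k)[0];q=onz(g,[(xs[0],r),(xs[-1],r)],.05)[:,:2]-O;print((q@X).round(4),(q@Y).round(4))
q=onz(g,[(x+w/2,y),(x+w/2,y+hh)],.05)[:,:2]-O;print("ends x",(q@X).round(4))
c=-.0015
plan(C(-.145,c),C(-.145,c,-.007),C(-.13,c,-.007),C(-.12,c,-.007))
```

```text
[    0     0    91   330 16503]
[0.0154 0.0125] [0.1904 0.1605]
[-0.0802 -0.0815] [0.2081 0.1622]
[-0.1965 -0.1952] [0.2127 0.1639]
ends x [ 0.0182 -0.2048]
t 19.25 p [ 0.582  -0.075   0.0731] yaw 9.03 F [-0.19 -0.64  0.02] op 0.0041 tilt [-1.     0.004  0.002]
(np.float64(0.5817), np.float64(-0.0724), -0.0115, 9.0) lin [ 0.141  -0.0005 -0.0046] roll 0.001
(np.float64(0.5817), np.float64(-0.0724), -0.007, 9.0) lin [ 0.1335 -0.0004 -0.0046] roll 0.001
(np.float64(0.5793), np.float64(-0.0576), -0.007, 9.0) lin [ 0.1335 -0.0005 -0.0296] roll 0.001
(np.float64(0.5778), np.float64(-0.0477), -0.007, 9.0) lin [ 0.1334 -0.0004 -0.0462] roll 0.001
```

Emit:
apply_moves(series=[{"jaw": 1,"linear": [0.06,0,0],"roll": 0},{"jaw": 1,"linear": [0.11,0,0],"roll": 0},{"jaw": 1,"linear": [0.13,0,0],"roll": 0},{"jaw": 1,"linear": [0.13,0,0],"roll": 0},{"jaw": 1,"linear": [0.13,0,-0.01],"roll": 0},{"jaw": 1,"linear": [0.13,0,-0.02],"roll": 0},{"jaw": 1,"linear": [0.13,0,-0.028],"roll": 0},{"jaw": 1,"linear": [0.13,0,-0.034],"roll": 0},{"jaw": 1,"linear": [0.13,0,-0.038],"roll": 0},{"jaw": 1,"linear": [0.13,0,-0.041],"roll": 0}])

```text
t: 20.5
tool_pos: [0.5791, -0.0513, -0.0044]
orientation: [1.093, 1.274, -1.089]
force: [0.8, -4.9, 3.2]
opening: 0.0005
```

Emit:
apply_moves(series=[{"jaw": 1,"linear": [0,0,-0.004],"roll": 0},{"jaw": 1,"linear": [0,0,-0.007],"roll": 0},{"jaw": 1,"linear": [0,0,-0.009],"roll": 0}])

```text
t: 20.88
tool_pos: [0.5783, -0.0459, -0.0044]
orientation: [1.093, 1.274, -1.089]
force: [0.5, -4.8, 1.7]
opening: 0.0007
```

Run:
```python
from h import *
plan()
p=np.array(read_state()["tool_pos"][:2])-O;print(p@X,p@Y)
```

```text
t 20.88 p [ 0.5783 -0.0459 -0.0044] yaw 9.03 F [ 0.53 -4.75  1.65] op 0.0007 tilt [-1.     0.006  0.003]
-0.11831530878091172 -0.002304815950762236
```

Emit:
apply_moves(series=[{"jaw": 1,"linear": [0,0,-0.0017],"roll": 0},{"jaw": 1,"linear": [0,0,-0.0017],"roll": 0}])

```text
t: 21.12
tool_pos: [0.5781, -0.0447, -0.0044]
orientation: [1.094, 1.274, -1.089]
force: [-0.1, -1.3, 1.9]
opening: 0.0006
```

Emit:
apply_moves(series=[{"jaw": 1,"linear": [0,0,-0.0017],"roll": 0},{"jaw": 1,"linear": [0,0,-0.0017],"roll": 0}])

```text
t: 21.38
tool_pos: [0.5779, -0.0436, -0.0044]
orientation: [1.093, 1.274, -1.089]
force: [0.4, -1.9, 1.5]
opening: 0.0008
```

Emit:
apply_moves(series=[{"jaw": 1,"linear": [0,0,-0.0017],"roll": 0},{"jaw": 1,"linear": [0,0,-0.0017],"roll": 0}])

```text
t: 21.62
tool_pos: [0.5778, -0.0425, -0.0044]
orientation: [1.094, 1.274, -1.089]
force: [0.5, -1.9, 2.0]
opening: 0.0008
```

Emit:
apply_moves(series=[{"jaw": 1,"linear": [0,0,-0.0017],"roll": 0},{"jaw": 1,"linear": [0,0,-0.0017],"roll": 0}])

```text
t: 21.88
tool_pos: [0.5777, -0.042, -0.0043]
orientation: [1.093, 1.273, -1.09]
force: [0.6, -5.3, 1.9]
opening: 0.0006
```

Emit:
apply_moves(series=[{"jaw": 1,"linear": [0,0,-0.0017],"roll": 0},{"jaw": 1,"linear": [0,0,-0.0017],"roll": 0}])

```text
t: 22.12
tool_pos: [0.5775, -0.0421, -0.0044]
orientation: [1.092, 1.272, -1.091]
force: [0.5, -7.0, 1.8]
opening: 0.0003
```

Emit:
apply_moves(series=[{"jaw": 1,"linear": [0,0,-0.002],"roll": 0},{"jaw": 1,"linear": [0,0,-0.0023],"roll": 0}])

```text
t: 22.38
tool_pos: [0.5773, -0.0422, -0.0043]
orientation: [1.091, 1.271, -1.092]
force: [-0.2, -10.3, 1.6]
opening: 0.0006
```

Emit:
apply_moves(series=[{"jaw": 1,"linear": [0,0,-0.0026],"roll": 0},{"jaw": 1,"linear": [0,0,-0.0028],"roll": 0}])

```text
t: 22.62
tool_pos: [0.5774, -0.0423, -0.0043]
orientation: [1.09, 1.268, -1.093]
force: [1.0, -11.1, -0.5]
opening: 0.0004
```

Emit:
apply_moves(series=[{"jaw": 1,"linear": [0,0,-0.003],"roll": 0},{"jaw": 1,"linear": [0,0,-0.003],"roll": 0},{"jaw": 1,"linear": [0,0,-0.003],"roll": 0}])

```text
t: 23.0
tool_pos: [0.5774, -0.0424, -0.0042]
orientation: [1.088, 1.266, -1.094]
force: [3.0, -11.1, -0.8]
opening: 0.0004
```

Run:
```python
from h import *
plan()
f=[]
for i in range(3):
    read_camera("side");s=read_state();f.append(s["force"]@[*X,0])
print(np.round(f,2),s["t"],s["wrist_torque"])
```

```text
t 23.0 p [ 0.5774 -0.0424 -0.0042] yaw 8.95 F [  2.96 -11.1   -0.79] op 0.0004 tilt [-1.     0.006  0.012]
[-11.19 -10.49 -11.96] 23.15 [-1.89276383 -0.39471973  0.04420803]
```

Emit:
apply_moves(series=[{"jaw": 1,"linear": [0,0,-0.0034],"roll": 0},{"jaw": 1,"linear": [0,0,-0.0034],"roll": 0},{"jaw": 1,"linear": [0,0,-0.0034],"roll": 0},{"jaw": 1,"linear": [0,0,-0.0034],"roll": 0}])

```text
t: 23.65
tool_pos: [0.5774, -0.0425, -0.0041]
orientation: [1.087, 1.263, -1.096]
force: [2.2, -11.8, -0.0]
opening: 0.0005
```

Run:
```python
from h import *
f=[]
for i in range(3):
    read_camera("side");s=read_state();f.append(s["force"]@[*X,0])
print(np.round(f,2),s["t"]);plan()
```

```text
[-13.42 -13.15 -12.18] 23.8
t 23.8 p [ 0.5774 -0.0425 -0.0041] yaw 8.92 F [  1.4  -12.11   0.4 ] op 0.0005 tilt [-1.     0.006  0.015]
```

Emit:
apply_moves(series=[{"jaw": 1,"linear": [0,0,-0.0034],"roll": 0},{"jaw": 1,"linear": [0,0,-0.0034],"roll": 0},{"jaw": 1,"linear": [0,0,-0.0034],"roll": 0},{"jaw": 1,"linear": [0,0,-0.0034],"roll": 0},{"jaw": 1,"linear": [0,0,-0.0034],"roll": 0},{"jaw": 1,"linear": [0,0,-0.0034],"roll": 0},{"jaw": 1,"linear": [0,0,-0.0034],"roll": 0},{"jaw": 1,"linear": [0,0,-0.0034],"roll": 0},{"jaw": 1,"linear": [0,0,-0.0034],"roll": 0},{"jaw": 1,"linear": [0,0,-0.0034],"roll": 0},{"jaw": 1,"linear": [0,0,-0.0034],"roll": 0},{"jaw": 1,"linear": [0,0,-0.0034],"roll": 0}])

```text
t: 25.3
tool_pos: [0.5775, -0.0426, -0.0041]
orientation: [1.085, 1.26, -1.097]
force: [2.5, -11.6, -0.5]
opening: 0.0003
```

Run:
```python
from h import *
f=[]
for i in range(4):
    read_camera("side");s=read_state();f.append(s["force"]@[*X,0])
print(np.round(f,2),s["t"]);plan()
```

```text
[-12.17 -12.45 -11.89 -12.46] 25.5
t 25.5 p [ 0.5775 -0.0426 -0.0041] yaw 8.89 F [  1.68 -12.35  -0.71] op 0.0005 tilt [-1.     0.006  0.018]
```

Steady at about 12.3 N total for 2.5 s, so roughly 8–10 N on the stop. Back off straight along +tool z, rise, and look.

Emit:
apply_moves(series=[{"jaw": 1,"linear": [0,0,0.01],"roll": 0},{"jaw": 1,"linear": [0,0,0.05],"roll": 0},{"jaw": 1,"linear": [-0.1,0,0.1],"roll": 0},{"jaw": 1,"linear": [-0.2,0,0.15],"roll": 0},{"jaw": 1,"linear": [-0.3,0,0.2],"roll": 0},{"jaw": 1,"linear": [-0.4,0,0.22],"roll": 0},{"jaw": 1,"linear": [-0.4,0,0.22],"roll": 0},{"jaw": 1,"linear": [-0.4,0,0.22],"roll": 0},{"jaw": 1,"linear": [-0.4,0,0.22],"roll": 0}])

```text
t: 26.62
tool_pos: [0.5945, -0.1679, 0.2353]
orientation: [1.084, 1.265, -1.098]
force: [0.2, -0.3, -0.0]
opening: 0.0002
```

Run:
```python
from h import *
plan()
t=keep("top","t9");s=keep("side","s9");w=keep("wrist","w10")
a=np.hstack([cv2.resize(s[0][240:340,210:310],(400,400)),cv2.resize(w[0][0:240,200:440],(400,400),interpolation=cv2.INTER_CUBIC)])
b=np.hstack([cv2.resize(t[0][190:290,190:340],(300,200)),cv2.resize(s[0][180:380,150:400],(250,200)),cv2.resize(t[0][120:360,140:470],(250,200))])
cv2.imwrite("pics/fin.png",np.vstack([a,b]))
```

```text
t 26.62 p [ 0.5945 -0.1679  0.2353] yaw 8.93 F [ 0.18 -0.34 -0.02] op 0.0002 tilt [-1.     0.003  0.016]
```

View pics/fin.png

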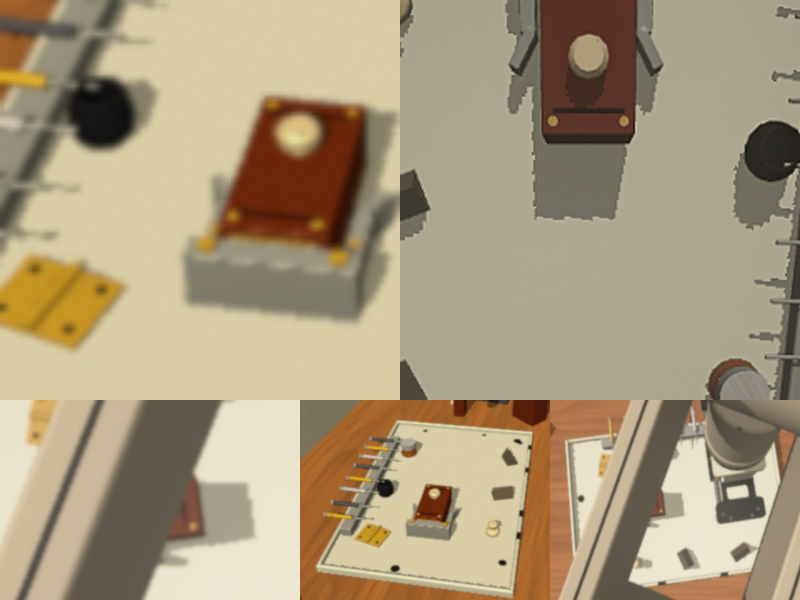

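The carrier sits between the rails, knob up, its front end against the stop, and the other parts are in place. One numeric check, then I'll hand in.

Run:
```python
from h import *
g=load("w10");q=onz(g,[(541/1.6667+200,133/1.6667),(634/1.6667+200,133/1.6667)],.05)[:,:2]-O
print("foot edge x",(q@X).round(4),"y",(q@Y).round(4))
print(close_job())
```

```text
foot edge x [-0.0981 -0.0948] y [-0.2276 -0.2923]
the job is handed in; nothing more can be done
None
```

Run:
```python
from h import *
g=load("w10");q=onz(g,[(141/1.6667+200,133/1.6667),(234/1.6667+200,133/1.6667)],.05)[:,:2]-O
print((q@X).round(4),(q@Y).round(4))
```

```text
[-0.1027 -0.1027] [ 0.0269 -0.0308]
```

I tipped the carrier onto its back towards the cradle, slid it knob up between the rails, pressed it against the end stop, let go, and handed the job in at about 27 s.

- **Fingertips:** they sit about 29 mm short of the reported TCP, so my first push passed over the carrier without moving it. I corrected for this and tipped it on the second push.
- **Pressing:** the wrist force held at about 12–12.6 N for over 2 s, with one reading of 13.4 N. Drag was 2–5 N, so the stop took roughly 7–11 N. The stop force itself was not measured directly.
- **Last pictures:** the side and wrist views show the carrier between the rails, knob up, with its front end against the stop. The other parts appear undisturbed and the gripper is clear. The arm hid most of the cradle in the top view.
- **Position check that disagreed:** the script I ran before handing in had a pixel slip, so its numbers meant nothing. Redone afterwards, it shows the carrier square to the stop. It puts the foot edge at x = -103 mm, where -110 mm was expected. I take the 7 mm to be error in my cradle origin, since the carrier stopped advancing as the force rose, but I did not confirm that.

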